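# Load a specimen mount into the microscope stage

## Task

Load the blue specimen into the microscope without picking it up: nudge it with the fingertips across the pulled-out stage until it drops into the round recess and lies flat there, and never touch its polished metal face on top. Then push the stage all the way in, until it stops with the specimen under the lens. Leave the other things on the bench and on the microscope's base where they are.

Things in the scene. Friction and masses are not known exactly. Their poses are not given: they have to be found in the camera images.
- specimen: blue resin specimen mount: cylinder 40 mm across and 15 mm tall, origin at the centre of its underside, z up; a round polished steel face, 24 mm across (specimen_face), in the middle of its top. It lies loose and flat on the stage plate, on the side away from the column, beside the recess or overhanging its edge a little. It weighs 55 to 115 g and slides under less than 1 N
- specimen_face: the polished steel face of the blue specimen, not to be touched; same origin and axes as the specimen (underside centre), the face itself is 15 mm above it along z
- microscope: digital microscope fixed on the bench; origin at bench level under the lens axis; the stage runs along its y. White base 310 mm (x) by 420 mm (y -200 to +220), 30 mm thick. Black column 460 mm tall at y -190 to -120. Black camera head over the origin, x -55 to 55, y -65 to 47, from 250 mm up; focus knobs at y -100, 300 mm up, out to x +-96. A robot hand must keep clear of these
- stage (a joint): travel of the sliding stage in m: 0 fully pulled out (recess 170 mm from the lens axis along the microscope's +y); grows as it moves in along the microscope's -y, towards the column; 0.17 is the fixed end stop, recess under the lens. Starts between 0 and 0.03. Stiff slide: about 4 N moves it, more if pushed fast; it stays where it is left, no spring
- recess (a point): centre of the dark floor of the round recess in the white stage plate; moves with the stage, axes as the microscope's. Recess 44 mm across, 6 mm deep: the plate's flat top is 6 mm above this point, 64 mm above the bench. The plate is 14 mm thick and reaches from here 80 mm to each side along x, 75 mm along -y (towards the column), 125 mm along +y
- stage_bar (a point): centre of the top of the black push bar on the outer (+y) end of the stage, 68 mm above the bench; bar 90 mm long along x, 12 mm thick along y, 18 mm high (underside 50 mm above the bench, nothing below it but the bench); its centre line is 31 mm out from the plate's end, on two thin stems, and 156 mm from the recess along +y. Pushed along -y it moves the stage in
- red_mount: red resin specimen mount: cylinder 40 mm across and 15 mm tall, origin at the centre of its underside, z up; copper face; a bystander standing on the far ledge of the microscope's base (base top 30 mm above the bench)
- lens_cap: black round lens cap, 52 mm across, 16 mm tall, origin under its centre; a bystander on the far ledge of the microscope's base
- tray: grey open tray, 150 x 200 x 28 mm, origin under its centre; a bystander on the bench to the left, holding two other mounts
- black_mount: black resin specimen mount: cylinder 40 mm across and 15 mm tall, origin at the centre of its underside, z up; brass face; a bystander in the tray
- green_mount: green resin specimen mount: cylinder 40 mm across and 15 mm tall, origin at the centre of its underside, z up; steel face; a bystander in the tray
- tweezers: steel tweezers with blue tips lying on the bench, 140 mm long along their x, 9 mm high; a bystander
- solvent_bottle: white bottle with a red cap, 56 mm across, 120 mm tall, origin under its centre; a bystander on the bench to the left, beyond the tray
- lens_axis (a point): point on the lens axis at the height of the stage plate's top (64 mm above the bench), fixed. The ring light round the lens, 80 mm across, hangs above it, its underside 104 mm higher (168 mm above the bench)
Not all that is in view belongs to the job. What is shaped like the specimen but pink or white is not meant.

How it is judged:
By the outcome, as a careful person would: the job done as asked, in the order asked, and still so for the second after the job is handed in, with the robot touching nothing.
It also fails if it takes over 48 s, if anything falls off the work surface, if the arm or the gripper's body presses on something with over 40 N, if the wrist force passes 120 N, or if a joint passes its speed limit or range.

## Robot

A 7-joint arm with a two-finger parallel gripper is mounted at the origin on the work surface. World frame = base frame: x ahead of the robot, y to its left, z up, the work surface at z = 0. Lengths are in m, angles in rad, forces in N, time in s.
With the tool pointing down it reaches from about 0.4 to 0.85 m from the base axis. Payload 4.4 kg.
Tool frame: the origin (TCP) lies at the very end of the fingers, on their centre line; the grasp point (between the pads) lies 19 mm behind it; z points along the fingers, y is the direction in which the jaws open and shut (so a half turn about z gives the same grasp; the last joint's range is limited). The gripper opens to 94 mm and grips with 3 to 60 N. Pads are 16 mm wide; open, the fingers measure 119 mm over their backs; the gripper's body (75 mm by 177 mm) begins 78 mm behind the grasp point.
Start: joints at [1.046, 0.628, 0.038, 1.517, -0.027, 0.996, -0.02], TCP at [0.288, -0.583, 0.205] pointing down, gripper open.
Joint ranges: [-3.06, 3.06], [-0.37, 2.12], [-1.25, 1.32], [0.18, 2.47], [-1.1, 4.24], [0.23, 1.98], [-2.94, 2.94]. Speed limits (rad/s): [2.57, 2.57, 3.14, 3.14, 3.14, 3.14, 3.14].

## Interface

Orientations are given as a unit quaternion [x, y, z, w].
In Python, from rig import sensors, cams, order gives the robot as it stands. The module is installed in compiled form; this text tells all that it offers.
- The arm moves only by the tool servo_tool, never from a script. Its argument "steps" is a list of rows, each a list of 4 numbers: the shift along the tool's x, y, z in m, then the turn about the tool's z in rad. A call has 1 to 8 rows; each row is the pose to reach, as a shift and turn from the pose commanded when the call began, along the tool's axes at that moment; what a row does not reach only later rows make up. A row lasts 1/12 s, in which the tool goes at most 41.7 mm and 7.16 degrees, less where a joint would pass 70% of its speed; a pose out of reach is approached as far as the arm can. A call with a gripper value outside its range is refused whole. "gripper" is the closure, from 0 (fully open) to 1 (shut), set as the call begins (left out, the last holds). The fingers move at their own pace and stop on an object; the grip force is fixed at half the most. Time passes only in rows, so rows that repeat a pose let the fingers close. It gives the time, the measured TCP pose, the force and the opening at its end, in the units of the state.
- sensors.read_state(): the state, without advancing time (a new reading comes with each control period).
- cams.get_image(name): name is "scene" or "top" or "wrist"; returns the picture (480x640x3 uint8, blue, green, red); there is no depth.
- cams.camera_params(name): a dict with "camera_matrix" (3x3 intrinsics, pixels), "R" (3x3) and "t" (3): a world point X has camera coordinates R X + t. Camera axes: x right, y down, z forward; pixel columns grow to the right and rows downward; lengths in m; the calibration is good to about 2 mm. The wrist camera is an equidistant fisheye: a pixel r from the principal point sees the ray r / f radians off the axis. A picture is of the moment at which its call begins: read the wrist's pose just before it. camera_params takes no time and is no camera call; for the wrist camera it gives the pose at the moment of the call.
- order.finish_job(): hands the job in, once; it reports no verdict.
The state is a dict: "time_s": time; "q": joint angles; "qvel": joint speeds; "joint_efforts": joint torques, N m; "eef_pos": TCP position; "tcp_rot": TCP orientation; "force": force on the tool from outside, world axes, zero at the start; "torque": the same for the moment, N m; "grip_width": finger opening in m.
Only numpy, scipy, OpenCV 4.12 (cv2) and the standard library are available. Lean on these libraries where they do the work, as an engineer would, in place of code of your own. Each camera call takes 0.05 s, during which the arm holds its last target.

## Working session

There is one attempt and no reset: what is moved stays moved. The work goes in short steps, Python scripts to look and compute and a tool call to move; the robot and the scene stay as the last step left them, time stands still between calls to the robot, and variables do not carry over. Pictures are saved under pics/ and viewed, and the job is handed in when it is done.

Besides the shell and the picture viewer there is one more tool, called after "Call:" by a JSON object that holds its "op" and its "data", one argument or row to a line. servo_tool: Moves the arm, as the interface text tells. Its arguments: {"type":"object","properties":{"steps":{"type":"array","items":{"type":"array","items":{"type":"number"}}},"gripper":{"type":"number"}},"required":["steps"]}

```bash
mkdir -p pics; python3 - <<'E'
from rig import sensors,cams
import cv2
s=sensors.read_state();print(s)
for n in ["scene","top","wrist"]:
    p=cams.camera_params(n);print(n,p)
    cv2.imwrite(f"pics/{n}0.png",cams.get_image(n))
E
```

```text
{'time_s': 0.0, 'q': array([ 1.04617578,  0.62934871,  0.03844818,  1.51835453, -0.02701384,
        0.99628772, -0.01999466]), 'qvel': array([ 0.00244529,  0.00144015,  0.00106294,  0.00166202, -0.00204275,
       -0.00091188,  0.00111456]), 'joint_efforts': array([-7.61453284e-04, -5.49728358e+01,  1.14333194e+00, -1.86630481e+01,
       -5.21727302e-02,  2.35558301e-02,  1.73285371e-04]), 'eef_pos': array([ 0.28761176, -0.58216666,  0.20455687]), 'tcp_rot': array([ 9.73801026e-01,  2.27399818e-01, -2.21896134e-04, -9.13539652e-04]), 'force': array([-0.4609034 , -0.13998406, -0.01950834]), 'torque': array([ 0.02834994,  0.02147401, -0.00543938]), 'grip_width': 0.09402996306196534}
scene {'camera_matrix': array([[528.83600646,   0.        , 327.57433824],
       [  0.        , 528.83600646, 238.82493536],
       [  0.        ,   0.        ,   1.        ]]), 'R': array([[ 0.26196555,  0.96506932, -0.00390561],
       [ 0.5408484 , -0.15016119, -0.82760777],
       [-0.79928534,  0.21469238, -0.56129326]]), 't': array([-0.23811333, -0.21928033,  1.39632883])}
top {'camera_matrix': array([[504.86716841,   0.        , 319.78615432],
       [  0.        , 504.86716841, 241.39636866],
       [  0.        ,   0.        ,   1.        ]]), 'R': array([[-0.02431797, -0.9996169 , -0.01321677],
       [-0.98032349,  0.02643506, -0.19561966],
       [ 0.19589411,  0.00819964, -0.98059077]]), 't': array([0.1434186 , 0.56758179, 0.89469215])}
wrist {'camera_matrix': array([[371.64829954,   0.        , 317.8771789 ],
       [  0.        , 371.64829954, 239.32436265],
       [  0.        ,   0.        ,   1.        ]]), 'R': array([[ 0.44297404, -0.89653327, -0.00144977],
       [-0.87255461, -0.43149664,  0.22903954],
       [-0.20596714, -0.10019357, -0.97341604]]), 't': array([-0.65014262, -0.02394143,  0.38979184])}
```

View pics/scene0.png

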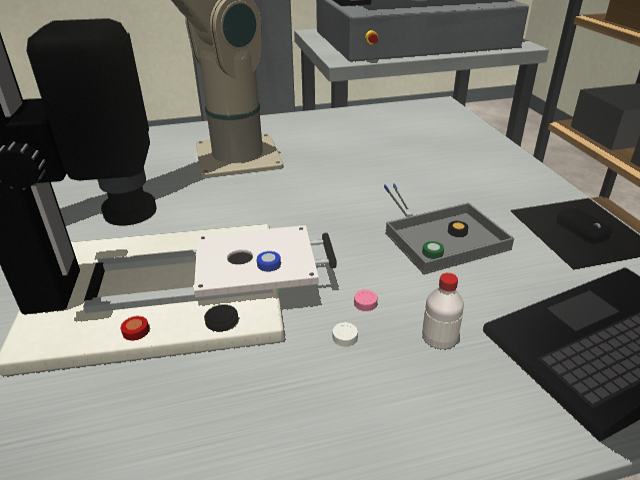

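View pics/top0.png

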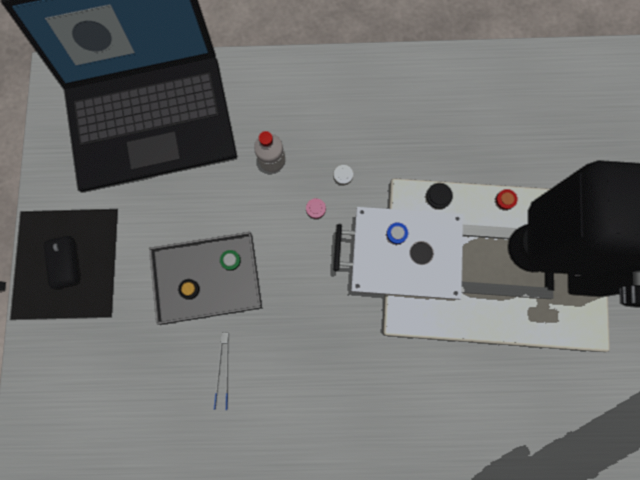

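View pics/wrist0.png

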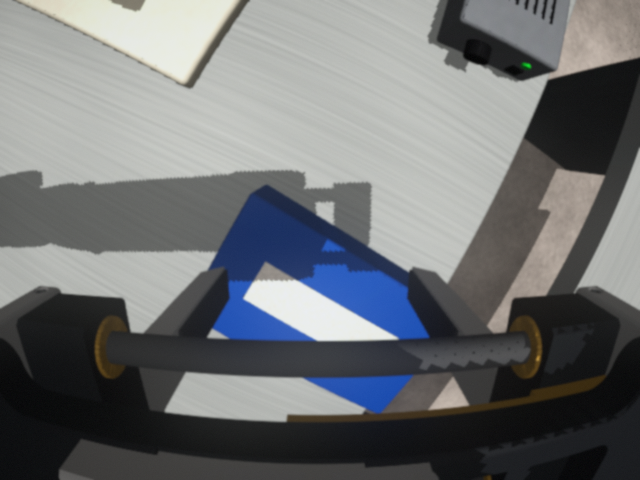

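```bash
cat > h.py <<'E'
import numpy as np,cv2
from rig import sensors,cams
def bp(n,u,v,z,p=None):
    p=p or cams.camera_params(n);K=p['camera_matrix'];R=p['R'];t=p['t']
    d=R.T@np.linalg.inv(K)@np.array([u,v,1.]);c=-R.T@t
    return c+d*(z-c[2])/d[2]
def pj(n,X):
    p=cams.camera_params(n);x=p['camera_matrix']@(p['R']@np.array(X)+p['t']);return x[:2]/x[2]
def crop(n,x0,y0,w,h,k,name):
    im=cams.get_image(n)[y0:y0+h,x0:x0+w];cv2.imwrite(name,cv2.resize(im,None,fx=k,fy=k,interpolation=cv2.INTER_CUBIC))
E
python3 - <<'E'
from h import *
crop("top",325,195,155,115,5,"pics/topc.png")
crop("scene",180,210,170,110,4.7,"pics/scc.png")
E
```

```text
(no output)
```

View pics/topc.png

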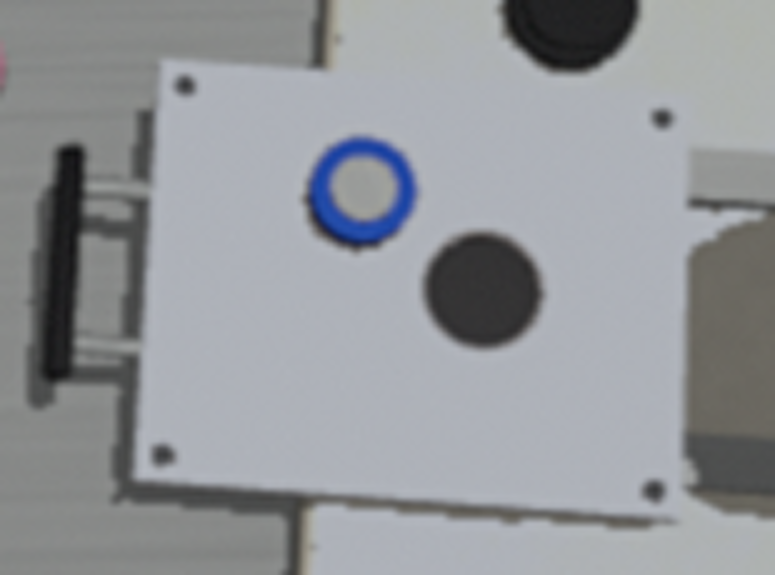

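View pics/scc.png

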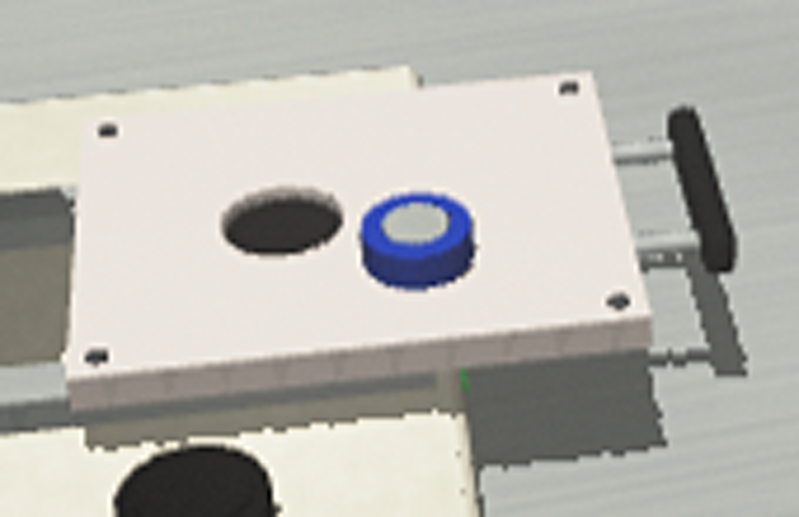

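```bash
python3 - <<'E'
from h import *
f=lambda a,b,z:bp("top",325+a/5,195+b/5,z).round(4)
for n,a in dict(rec=(483,290,.064),spec=(362,190,.079),bar0=(71,150,.068),bar1=(57,378,.068),s1=(185,85,.064),s2=(662,118,.064),s3=(654,490,.064),s4=(163,456,.064),p1=(162,62,.064),p4=(135,480,.064),p3=(676,520,.064)).items(): print(n,f(*a))
g=lambda a,b,z:bp("scene",180+a/4.7,210+b/4.7,z).round(4)
for n,a in dict(rec=(282,220,.064),spec=(417,223,.079),s1=(619,301,.064),s2=(96,356,.064),s3=(108,131,.064),s4=(569,88,.064),b0=(716,265,.06),b1=(682,110,.06)).items(): print('sc',n,g(*a))
E
```

```text
rec [ 0.5426 -0.0598  0.064 ]
spec [ 0.5786 -0.0147  0.079 ]
bar0 [0.5992 0.0916 0.068 ]
bar1 [0.5133 0.0995 0.068 ]
s1 [0.6242 0.0476 0.064 ]
s2 [ 0.6064 -0.1311  0.064 ]
s3 [ 0.4669 -0.1173  0.064 ]
s4 [0.4839 0.0614 0.064 ]
p1 [0.6334 0.0559 0.064 ]
p4 [0.4754 0.072  0.064 ]
p3 [ 0.4557 -0.1245  0.064 ]
sc rec [ 0.5448 -0.0575  0.064 ]
sc spec [ 0.5805 -0.0126  0.079 ]
sc s1 [0.6247 0.0503 0.064 ]
sc s2 [ 0.6067 -0.1289  0.064 ]
sc s3 [ 0.4683 -0.1148  0.064 ]
sc s4 [0.4863 0.0638 0.064 ]
sc b0 [0.6086 0.0901 0.06  ]
sc b1 [0.5077 0.1044 0.06  ]
```

```bash
cat >> h.py <<'E'
from scipy.spatial.transform import Rotation as Ro
def go(x,y,z,yaw):
    s=sensors.read_state();R=Ro.from_quat(s['tcp_rot']).as_matrix()
    d=R.T@(np.array([x,y,z])-s['eef_pos']);c=np.degrees(np.arctan2(R[1,0],R[0,0]))
    t=-(yaw-c+180)%360-180 if False else -((yaw-c+180)%360-180)
    print('t',round(s['time_s'],2),'pos',s['eef_pos'].round(4),'yaw',c.round(1),'F',s['force'].round(2),'w',round(s['grip_width'],4),'-> shift',d.round(4),'turn',round(np.radians(t),4))
E
python3 -c "
from h import *
go(.28,-.33,.15,26.3)"
```

```text
t 0.25 pos [ 0.2878 -0.5825  0.2051] yaw 26.3 F [ 0.89 -0.02  0.13] w 0.0941 -> shift [ 0.1049 -0.2298  0.0553] turn -0.0002
```

Call:
{"op": "servo_tool", "data": {
  "steps": [
    [0.015, -0.033, 0.008, 0],
    [0.03, -0.066, 0.016, 0],
    [0.045, -0.099, 0.024, 0],
    [0.06, -0.131, 0.032, 0],
    [0.075, -0.164, 0.04, 0],
    [0.09, -0.197, 0.048, 0],
    [0.105, -0.23, 0.055, 0],
    [0.105, -0.23, 0.055, 0]
  ],
  "gripper": 0.745
}}

```text
time_s: 0.92
eef_pos: [0.2779, -0.3214, 0.1492]
tcp_rot: [0.973, 0.23, -0.002, -0.005]
force: [-0.4, 1.3, -0.3]
grip_width: 0.0439
```

```bash
python3 -c "
from h import *
go(.35,-.2,.15,26.3)
go(.42,.05,.15,26.3)"
```

```text
t 0.92 pos [ 0.2779 -0.3214  0.1492] yaw 26.6 F [-0.39  1.32 -0.28] w 0.0439 -> shift [ 0.1189 -0.0762 -0.0002] turn 0.0058
t 0.92 pos [ 0.2779 -0.3214  0.1492] yaw 26.6 F [-0.39  1.32 -0.28] w 0.0439 -> shift [ 0.2935 -0.2683  0.0016] turn 0.0058
```

Call:
{"op": "servo_tool", "data": {
  "steps": [
    [0.03, -0.019, 0, 0],
    [0.06, -0.038, 0, 0],
    [0.09, -0.057, 0, 0],
    [0.119, -0.076, 0, 0],
    [0.147, -0.108, 0, 0],
    [0.175, -0.14, 0, 0],
    [0.204, -0.172, 0, 0],
    [0.233, -0.203, 0, 0]
  ]
}}

```text
time_s: 1.58
eef_pos: [0.3984, -0.0469, 0.1507]
tcp_rot: [0.974, 0.227, 0.0, 0.0]
force: [0.4, -1.7, -0.2]
grip_width: 0.0242
```

```bash
python3 -c "
from h import *
go(.46,.06,.15,51.5)
go(.6056,.0192,.15,51.5)
crop('scene',0,0,640,480,1,'pics/s2.png')"
```

```text
t 1.58 pos [ 0.3984 -0.0469  0.1507] yaw 26.3 F [ 0.36 -1.72 -0.24] w 0.0242 -> shift [ 0.1025 -0.0686  0.0007] turn -0.4404
t 1.58 pos [ 0.3984 -0.0469  0.1507] yaw 26.3 F [ 0.36 -1.72 -0.24] w 0.0242 -> shift [0.2151 0.0324 0.0008] turn -0.4404
```

View pics/s2.png

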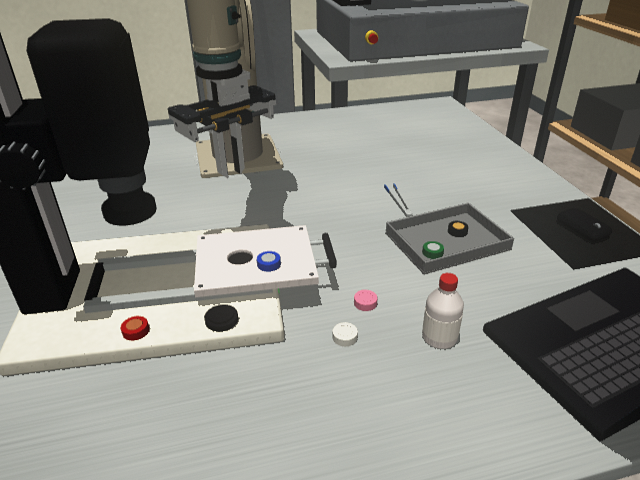

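Call:
{"op": "servo_tool", "data": {
  "steps": [
    [0.03, -0.02, 0, -0.07],
    [0.06, -0.04, 0, -0.15],
    [0.09, -0.055, 0, -0.22],
    [0.12, -0.05, 0, -0.3],
    [0.15, -0.03, 0, -0.37],
    [0.18, -0.005, 0, -0.44],
    [0.205, 0.02, 0.01, -0.44],
    [0.215, 0.032, 0.03, -0.44]
  ]
}}

```text
time_s: 2.3
eef_pos: [0.6121, 0.0158, 0.1223]
tcp_rot: [0.901, 0.434, 0.004, 0.002]
force: [1.4, 0.2, 0.8]
grip_width: 0.0238
```

Call:
{"op": "servo_tool", "data": {
  "steps": [
    [0, 0, 0, 0],
    [0, 0, 0, 0],
    [0, 0, 0, 0]
  ]
}}

```text
time_s: 2.55
eef_pos: [0.6038, 0.0182, 0.1206]
tcp_rot: [0.901, 0.435, -0.001, -0.001]
force: [0.3, -0.2, 0.6]
grip_width: 0.024
```

```bash
python3 -c "
from h import *
go(.6056,.0192,.0675,51.5)
crop('top',325,135,155,115,5,'pics/t3.png')
crop('wrist',0,0,640,480,1,'pics/w3.png')"
```

```text
t 2.55 pos [0.6038 0.0182 0.1206] yaw 51.5 F [ 0.35 -0.22  0.56] w 0.024 -> shift [0.002  0.0009 0.0531] turn 0.0004
```

View pics/w3.png

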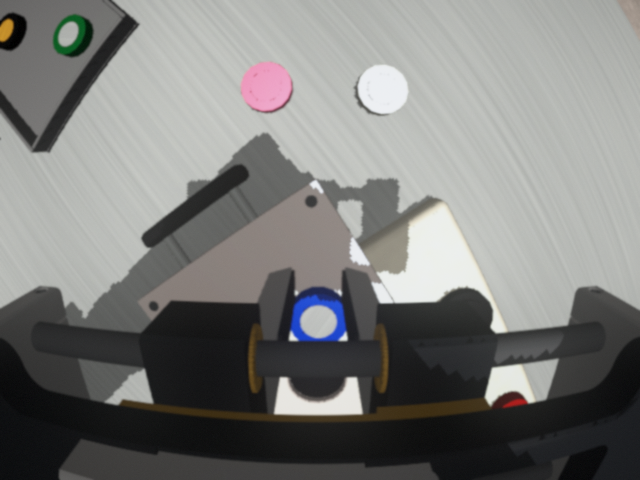

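View pics/t3.png

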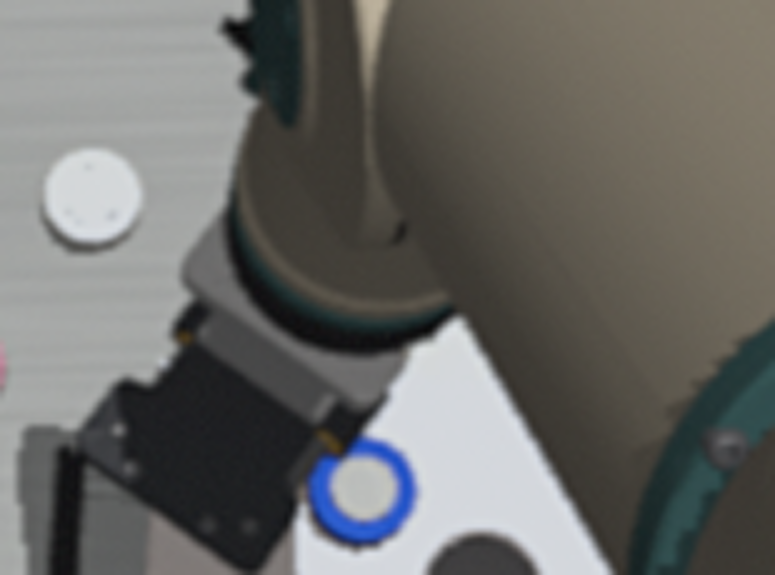

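Call:
{"op": "servo_tool", "data": {
  "steps": [
    [0.001, 0, 0.025, 0],
    [0.001, 0, 0.04, 0],
    [0.001, 0, 0.047, 0],
    [0.001, 0, 0.051, 0],
    [0.001, 0, 0.053, 0],
    [0.001, 0, 0.053, 0],
    [0.001, 0, 0.053, 0]
  ]
}}

```text
time_s: 3.23
eef_pos: [0.6062, 0.0187, 0.0684]
tcp_rot: [0.901, 0.434, 0.001, 0.0]
force: [-0.0, -0.3, -0.1]
grip_width: 0.0241
```

```bash
python3 -c "
from h import *
go(.6056,.0192,.0675,51.5)
crop('scene',180,170,170,120,4.7,'pics/s4.png')
crop('wrist',170,180,300,240,2.5,'pics/w4.png')"
```

```text
t 3.23 pos [0.6062 0.0187 0.0684] yaw 51.5 F [-0.01 -0.3  -0.13] w 0.0241 -> shift [ 0.     -0.0008  0.0009] turn 0.0
```

View pics/s4.png

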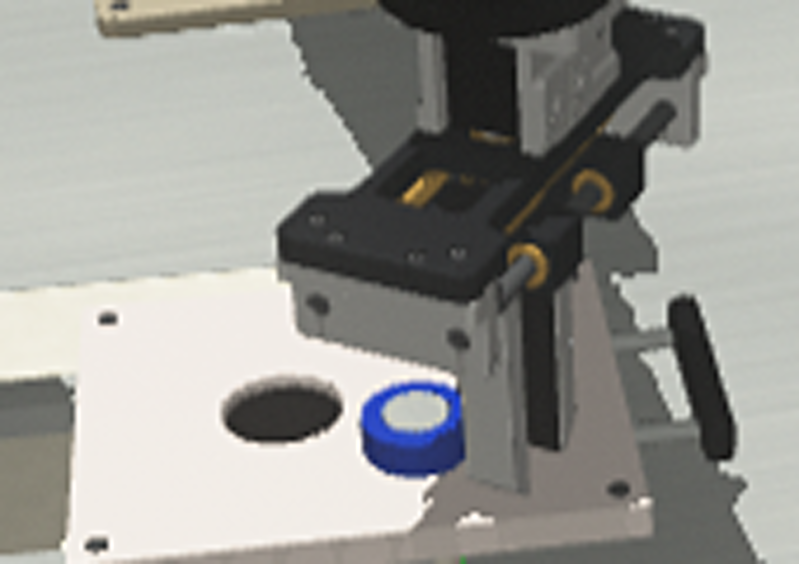

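View pics/w4.png

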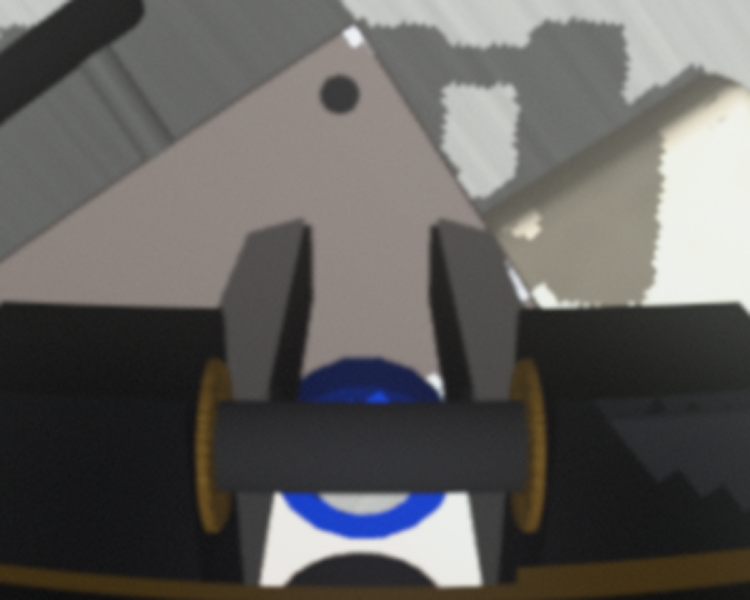

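Call:
{"op": "servo_tool", "data": {
  "steps": [
    [-0.006, -0.001, 0, 0],
    [-0.012, -0.0013, 0, 0],
    [-0.017, -0.0013, 0, 0],
    [-0.021, -0.0013, 0, 0],
    [-0.025, -0.0013, 0, 0],
    [-0.03, -0.0013, 0, 0],
    [-0.035, -0.0013, 0, 0],
    [-0.04, -0.0013, 0, 0]
  ]
}}

```text
time_s: 4.0
eef_pos: [0.5796, -0.0122, 0.0676]
tcp_rot: [0.901, 0.434, 0.0, 0.0]
force: [1.1, -0.7, 0.9]
grip_width: 0.0238
```

```bash
python3 -c "
from h import *
go(.5437+.024*.6226,-.0587+.024*.7826,.068,51.5)
crop('scene',180,170,170,120,4.7,'pics/s5.png')
crop('wrist',170,180,300,240,2.5,'pics/w5.png')"
```

```text
t 4.0 pos [ 0.5796 -0.0122  0.0676] yaw 51.5 F [ 1.08 -0.73  0.91] w 0.0238 -> shift [-0.0347  0.0009 -0.0005] turn -0.0001
```

View pics/s5.png

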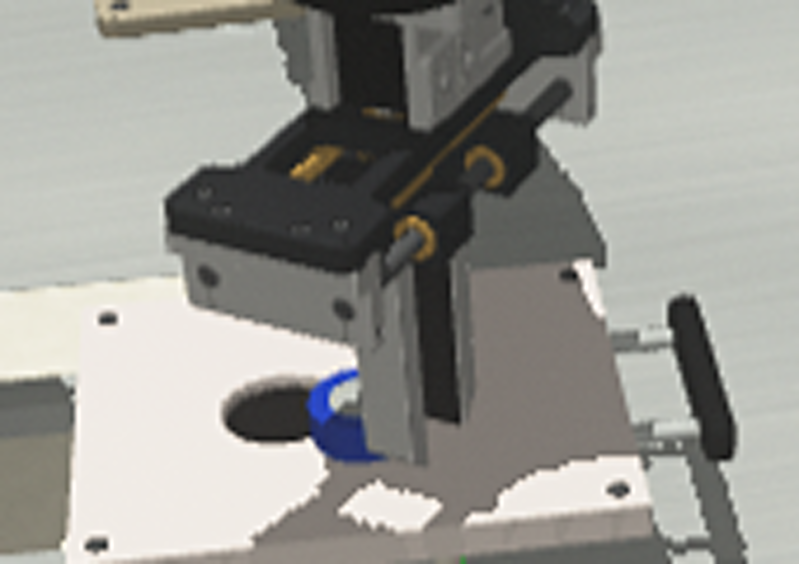

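View pics/w5.png

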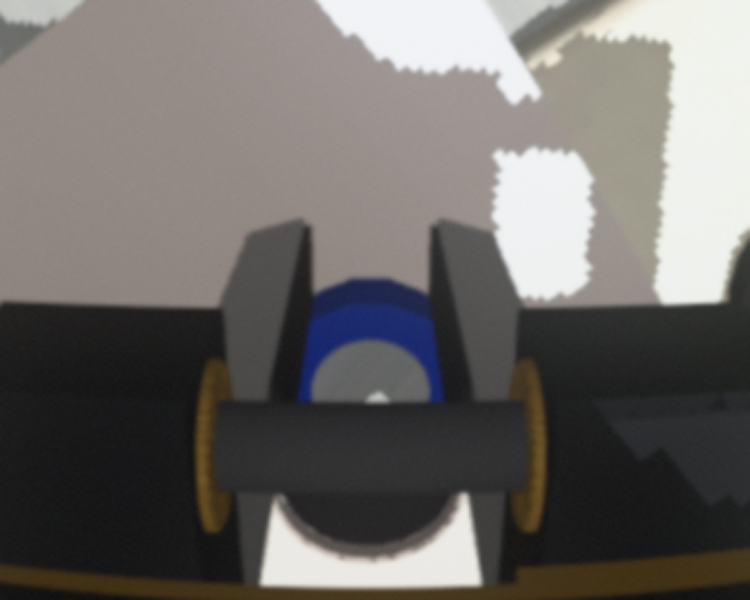

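Call:
{"op": "servo_tool", "data": {
  "steps": [
    [-0.005, 0, 0, 0],
    [-0.01, 0, 0, 0],
    [-0.015, 0, 0, 0],
    [-0.02, 0, 0, 0],
    [-0.024, 0, 0, 0],
    [-0.028, 0, 0, 0],
    [-0.031, 0, 0, 0],
    [-0.033, 0, 0, 0]
  ]
}}

```text
time_s: 4.77
eef_pos: [0.5586, -0.0383, 0.0674]
tcp_rot: [0.901, 0.434, -0.0, 0.0]
force: [-0.4, 0.8, 0.5]
grip_width: 0.0241
```

```bash
python3 -c "
from h import *
go(.5437+.024*.6226,-.0587+.024*.7826,.068,51.5)
crop('scene',180,170,170,120,4.7,'pics/s6.png')
crop('wrist',170,180,300,240,2.5,'pics/w6.png')"
```

```text
t 4.77 pos [ 0.5586 -0.0383  0.0674] yaw 51.5 F [-0.42  0.76  0.46] w 0.0241 -> shift [-0.0012  0.001  -0.0006] turn -0.0005
```

View pics/s6.png

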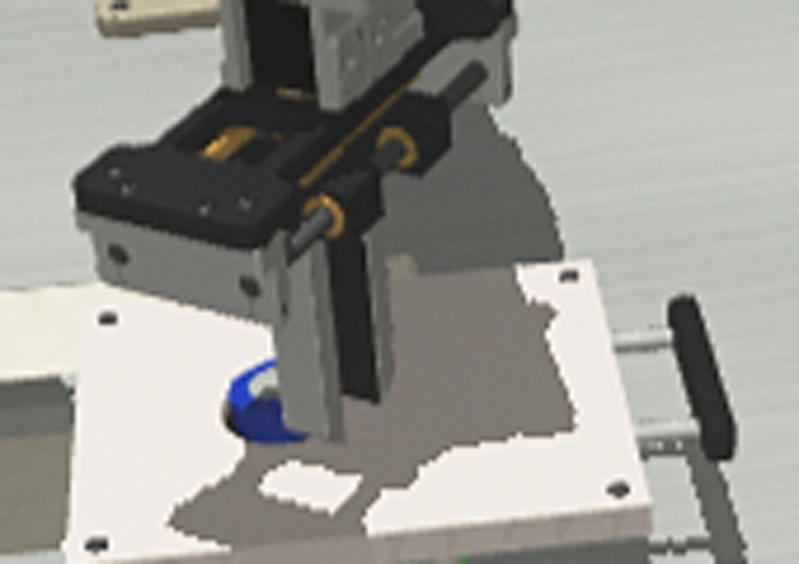

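View pics/w6.png

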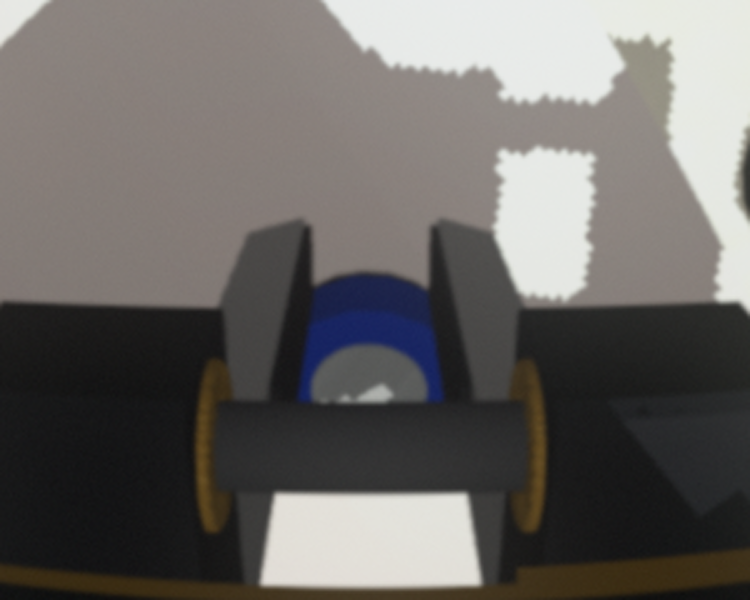

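Call:
{"op": "servo_tool", "data": {
  "steps": [
    [-0.001, 0, 0, 0],
    [-0.002, 0, 0, 0],
    [-0.003, 0, 0, 0],
    [-0.003, 0, 0, 0]
  ]
}}

```text
time_s: 5.2
eef_pos: [0.5572, -0.0401, 0.0675]
tcp_rot: [0.901, 0.434, -0.0, -0.0]
force: [0.2, 0.5, -1.1]
grip_width: 0.0242
```

```bash
python3 -c "
from h import *
go(.5437+.024*.6226,-.0587+.024*.7826,.068,51.5)
crop('scene',180,170,170,120,4.7,'pics/s7.png')
crop('wrist',170,180,300,240,2.5,'pics/w7.png')"
```

```text
t 5.2 pos [ 0.5572 -0.0401  0.0675] yaw 51.5 F [ 0.23  0.54 -1.11] w 0.0242 -> shift [ 0.001   0.001  -0.0005] turn -0.0
```

View pics/s7.png

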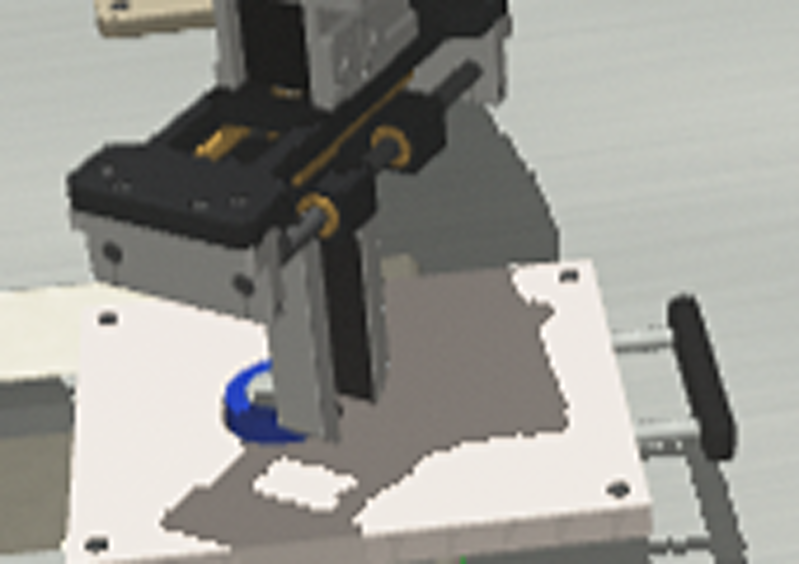

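View pics/w7.png

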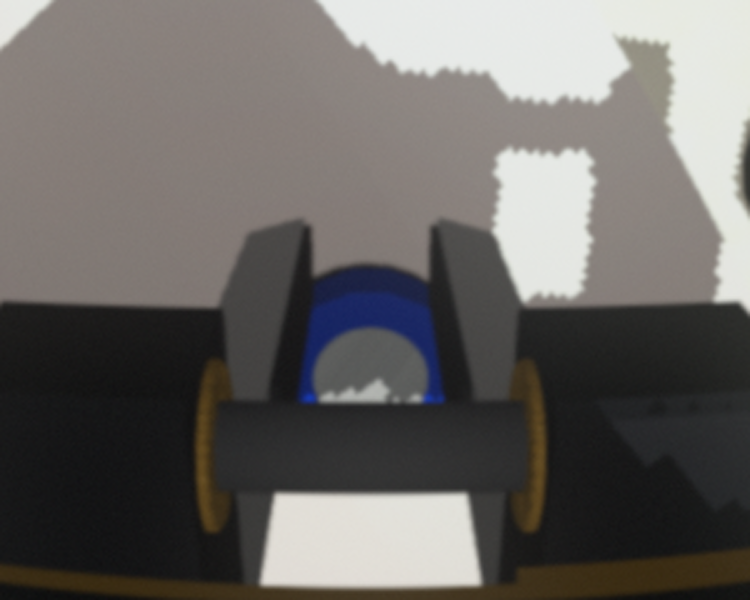

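Call:
{"op": "servo_tool", "data": {
  "steps": [
    [0.01, 0, 0, 0],
    [0.03, 0, 0, 0],
    [0.05, 0, -0.01, 0],
    [0.07, 0, -0.04, 0],
    [0.09, 0, -0.07, 0],
    [0.11, 0, -0.09, 0],
    [0.13, 0, -0.09, 0],
    [0.13, 0, -0.09, 0]
  ]
}}

```text
time_s: 5.97
eef_pos: [0.6417, 0.0678, 0.1594]
tcp_rot: [0.9, 0.437, 0.004, -0.001]
force: [0.0, 1.0, -1.4]
grip_width: 0.024
```

```bash
python3 -c "
from h import *
go(.559+.06*.098,.0965+.06,.15,90)
crop('scene',180,170,170,120,4.7,'pics/s8.png')
crop('top',325,195,155,115,5,'pics/t8.png')"
```

```text
t 5.97 pos [0.6417 0.0678 0.1594] yaw 51.8 F [ 0.01  0.98 -1.36] w 0.024 -> shift [ 0.0221 -0.1152  0.0093] turn -0.6667
```

View pics/s8.png

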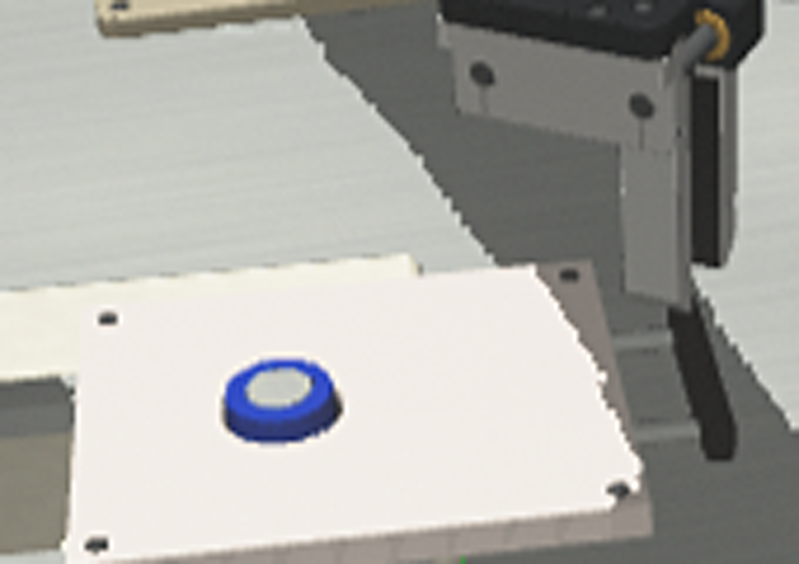

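View pics/t8.png

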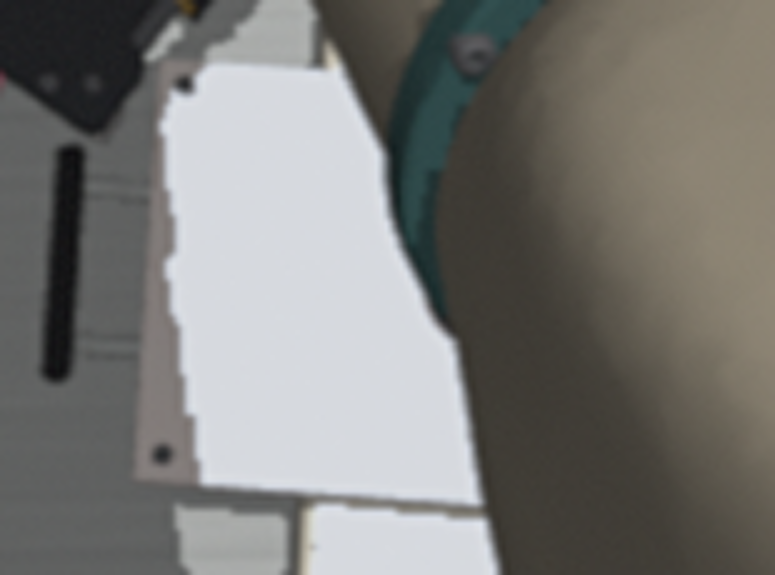

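```bash
python3 -c "
from h import *
u=np.array([.098,.995])
for a,b in [(328,30),(302,560)]:
    X=bp('top',325+a/5,195+b/5,.03);print(X.round(4),X[:2]@u-np.array([.5432,-.0592])@u)
print((pj('scene',[.5447,-.0575,.073])-[180,170])*4.7,(pj('scene',[.5447,-.0575,.079])-[180,170])*4.7)
im=cams.get_image('scene')[235:275,218:262];cv2.imwrite('pics/z.png',cv2.resize(im,None,fx=14,fy=14,interpolation=cv2.INTER_CUBIC))
go(.5628,.1353,.12,84.4)
"
```

```text
[ 0.6537 -0.0122  0.03  ] 0.05760314751589491
[0.4469 0.0083 0.03  ] 0.0577431270287009
[279.55224024 387.93688762] [277.94580143 374.52810478]
t 6.12 pos [0.6373 0.0614 0.1567] yaw 51.5 F [ 0.08 -0.84 -0.02] w 0.0238 -> shift [ 0.0115 -0.1043  0.0368] turn -0.5739
```

View pics/z.png

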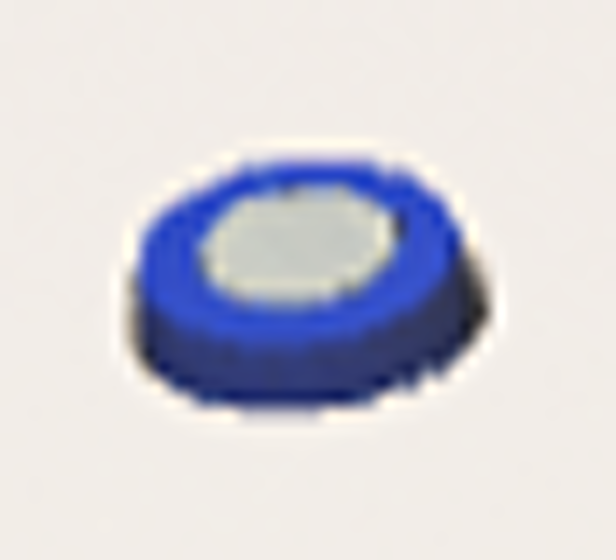

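```bash
python3 -c "
from h import *
im=cams.get_image('scene');k=14;x0,y0=218,235
a=cv2.resize(im[y0:y0+40,x0:x0+44],None,fx=k,fy=k,interpolation=cv2.INTER_CUBIC)
th=np.linspace(0,2*np.pi,60)
for c,z,r,col in [((.5447,-.0575),.064,.022,(0,0,255)),((.5437,-.0590),.073,.020,(0,255,0)),((.5437,-.0590),.073,.012,(0,255,0))]:
    P=np.array([(pj('scene',[c[0]+r*np.cos(t),c[1]+r*np.sin(t),z])-[x0,y0]+.5)*k for t in th])
    cv2.polylines(a,[P.astype(np.int32)],True,col,1)
cv2.imwrite('pics/z2.png',a)
"
```

```text
(no output)
```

View pics/z2.png

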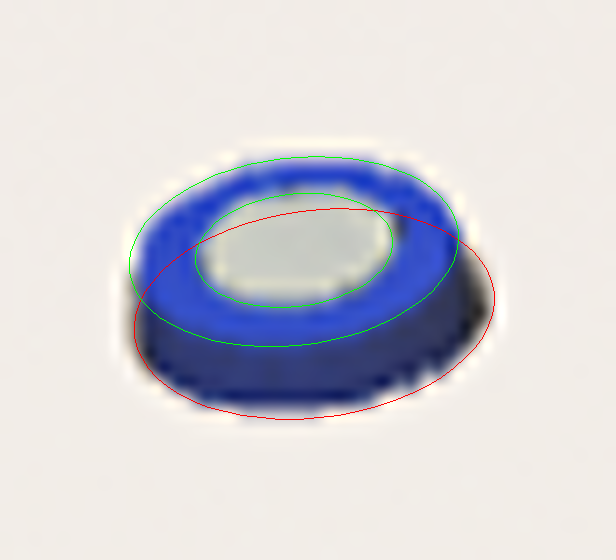

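Specimen lies flat: the image matches the level model overlay at z = 73 mm. Now to the push bar.

Call:
{"op": "servo_tool", "data": {
  "steps": [
    [0.015, -0.02, 0, -0.1],
    [0.02, -0.045, 0, -0.2],
    [0.02, -0.07, 0, -0.3],
    [0.016, -0.09, 0.01, -0.4],
    [0.012, -0.104, 0.02, -0.5],
    [0.0115, -0.1043, 0.03, -0.574],
    [0.0115, -0.1043, 0.037, -0.574],
    [0.0115, -0.1043, 0.037, -0.574]
  ]
}}

```text
time_s: 6.83
eef_pos: [0.5626, 0.1338, 0.1189]
tcp_rot: [0.742, 0.67, -0.002, -0.0]
force: [-0.4, -0.5, 0.3]
grip_width: 0.0236
```

```bash
python3 -c "
from h import *
go(.5628,.1353,.056,84.4)
crop('wrist',0,0,640,480,1,'pics/w9.png')
crop('top',295,195,155,115,5,'pics/t9.png')"
```

```text
t 6.83 pos [0.5626 0.1338 0.1189] yaw 84.2 F [-0.43 -0.49  0.34] w 0.0236 -> shift [0.0016 0.0003 0.0629] turn -0.0039
```

View pics/w9.png

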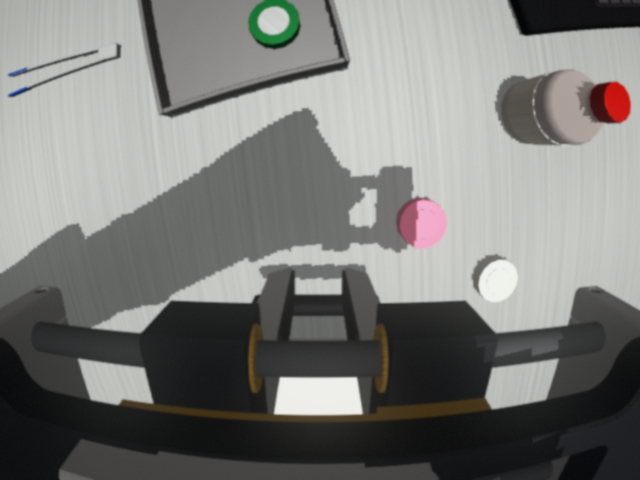

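View pics/t9.png

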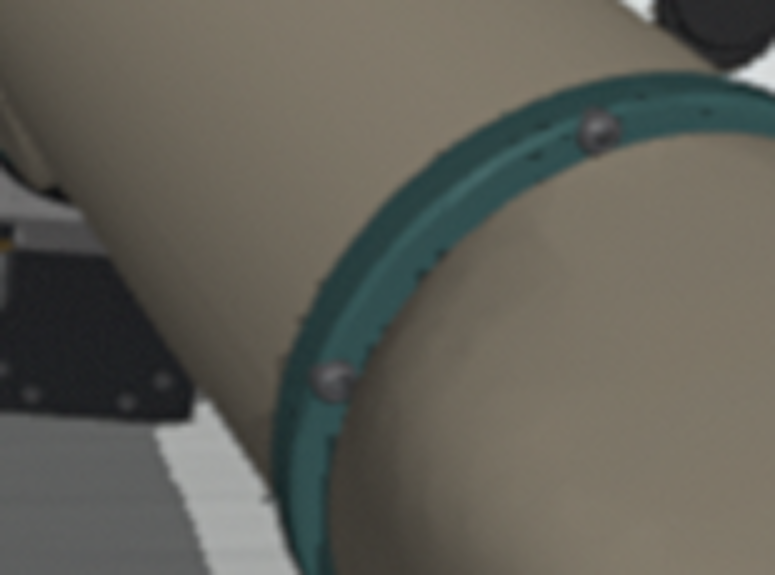

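Call:
{"op": "servo_tool", "data": {
  "steps": [
    [0.002, 0, 0.02, 0],
    [0.002, 0, 0.04, 0],
    [0.002, 0, 0.055, 0],
    [0.002, 0, 0.062, 0],
    [0.002, 0, 0.063, 0],
    [0.002, 0, 0.063, 0]
  ]
}}

```text
time_s: 7.43
eef_pos: [0.5644, 0.1374, 0.0577]
tcp_rot: [0.741, 0.671, 0.0, 0.0]
force: [-0.1, 0.4, 0.7]
grip_width: 0.0238
```

Call:
{"op": "servo_tool", "data": {
  "steps": [
    [-0.005, 0, 0, 0],
    [-0.011, 0, 0, 0],
    [-0.017, 0, 0, 0],
    [-0.022, 0, 0, 0],
    [-0.026, 0, 0, 0],
    [-0.031, 0, 0, 0],
    [-0.036, 0, 0, 0],
    [-0.042, 0, 0, 0]
  ]
}}

```text
time_s: 8.1
eef_pos: [0.5605, 0.0983, 0.058]
tcp_rot: [0.74, 0.672, 0.002, -0.001]
force: [0.3, 4.4, 1.9]
grip_width: 0.0242
```

```bash
python3 -c "
from h import *
go(.559+.014*.098-.162*.098,.0965+.014-.162*.995,.056,84.4)
crop('scene',100,130,300,220,2.6,'pics/s10.png')"
```

```text
t 8.1 pos [0.5605 0.0983 0.058 ] yaw 84.5 F [0.34 4.42 1.93] w 0.0242 -> shift [-0.1498 -0.0015  0.0015] turn 0.0012
```

View pics/s10.png

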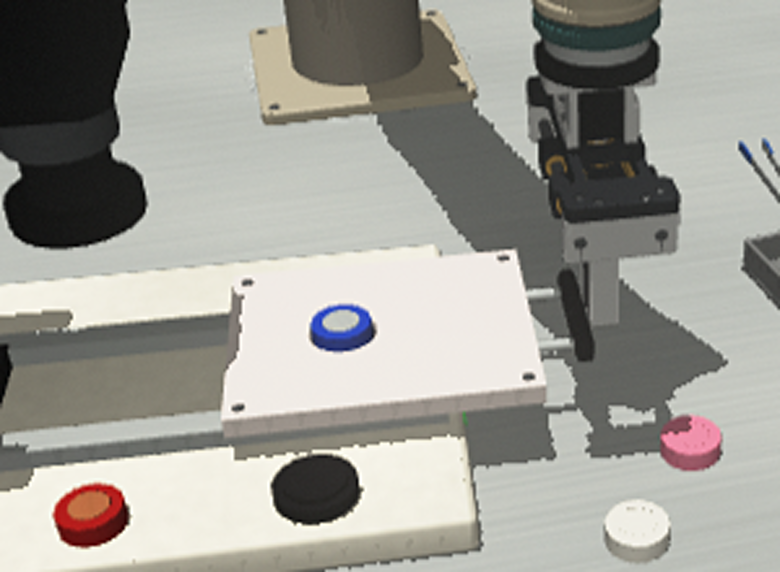

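Call:
{"op": "servo_tool", "data": {
  "steps": [
    [-0.007, 0, 0, 0],
    [-0.014, 0, 0, 0],
    [-0.021, 0, 0, 0],
    [-0.028, 0, 0, 0],
    [-0.035, 0, 0, 0],
    [-0.042, 0, 0, 0],
    [-0.049, 0, 0, 0],
    [-0.056, 0, 0, 0]
  ]
}}

```text
time_s: 8.82
eef_pos: [0.555, 0.042, 0.0579]
tcp_rot: [0.74, 0.672, 0.002, -0.0]
force: [0.7, 4.9, 2.1]
grip_width: 0.0238
```

Call:
{"op": "servo_tool", "data": {
  "steps": [
    [-0.007, 0, 0, 0],
    [-0.014, 0, 0, 0],
    [-0.021, 0, 0, 0],
    [-0.028, 0, 0, 0],
    [-0.035, 0, 0, 0],
    [-0.042, 0, 0, 0],
    [-0.049, 0, 0, 0],
    [-0.056, 0, 0, 0]
  ]
}}

```text
time_s: 9.48
eef_pos: [0.5495, -0.0139, 0.0579]
tcp_rot: [0.74, 0.672, 0.001, -0.0]
force: [0.4, 5.5, 0.9]
grip_width: 0.024
```

```bash
python3 -c "
from h import *
go(.559+.014*.098-.162*.098,.0965+.014-.162*.995,.058,84.4)
crop('scene',0,100,320,240,2.4,'pics/s11.png')"
```

```text
t 9.48 pos [ 0.5495 -0.0139  0.0579] yaw 84.5 F [0.4  5.47 0.92] w 0.024 -> shift [-0.0371 -0.0014 -0.0002] turn 0.001
```

View pics/s11.png

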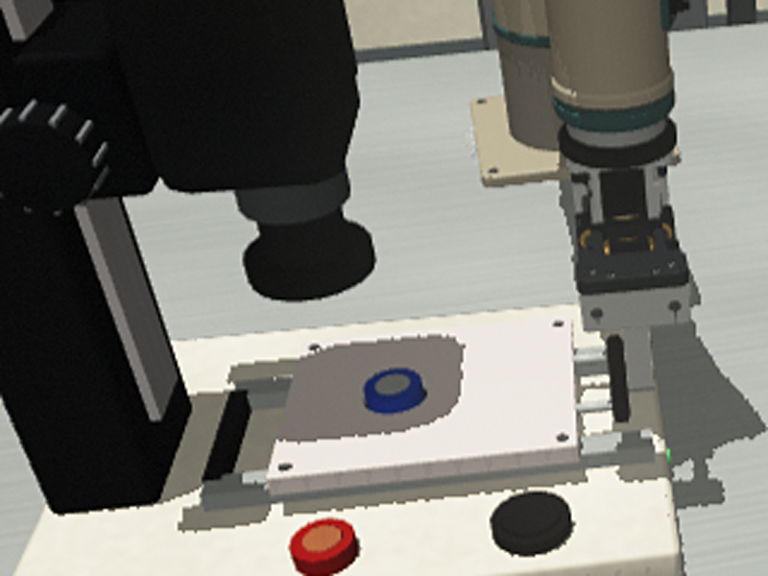

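Call:
{"op": "servo_tool", "data": {
  "steps": [
    [-0.006, 0, 0, 0],
    [-0.012, 0, 0, 0],
    [-0.017, 0, 0, 0],
    [-0.021, 0, 0, 0],
    [-0.024, 0, 0, 0],
    [-0.027, 0, 0, 0],
    [-0.03, 0, 0, 0],
    [-0.032, 0, 0, 0]
  ]
}}

```text
time_s: 10.2
eef_pos: [0.5461, -0.0479, 0.0576]
tcp_rot: [0.741, 0.672, 0.0, 0.0]
force: [0.5, 4.3, 2.9]
grip_width: 0.0241
```

Call:
{"op": "servo_tool", "data": {
  "steps": [
    [-0.001, 0, 0, 0],
    [-0.002, 0, 0, 0],
    [-0.003, 0, 0, 0]
  ]
}}

```text
time_s: 10.45
eef_pos: [0.546, -0.048, 0.0576]
tcp_rot: [0.741, 0.672, 0.001, -0.001]
force: [1.3, 10.9, 4.0]
grip_width: 0.0238
```

Call:
{"op": "servo_tool", "data": {
  "steps": [
    [-0.001, 0, 0, 0],
    [-0.002, 0, 0, 0],
    [-0.002, 0, 0, 0]
  ]
}}

```text
time_s: 10.7
eef_pos: [0.5461, -0.048, 0.0577]
tcp_rot: [0.74, 0.673, 0.002, -0.001]
force: [1.3, 12.2, 4.0]
grip_width: 0.0241
```

```bash
python3 -c "
from h import *
go(.559+.014*.098-.162*.098,.0965+.014-.162*.995,.058,84.4)
crop('scene',0,100,320,240,2.4,'pics/s12.png')"
```

```text
t 10.7 pos [ 0.5461 -0.048   0.0577] yaw 84.5 F [ 1.28 12.19  3.95] w 0.0241 -> shift [-0.0028 -0.0013 -0.0003] turn 0.0022
```

View pics/s12.png

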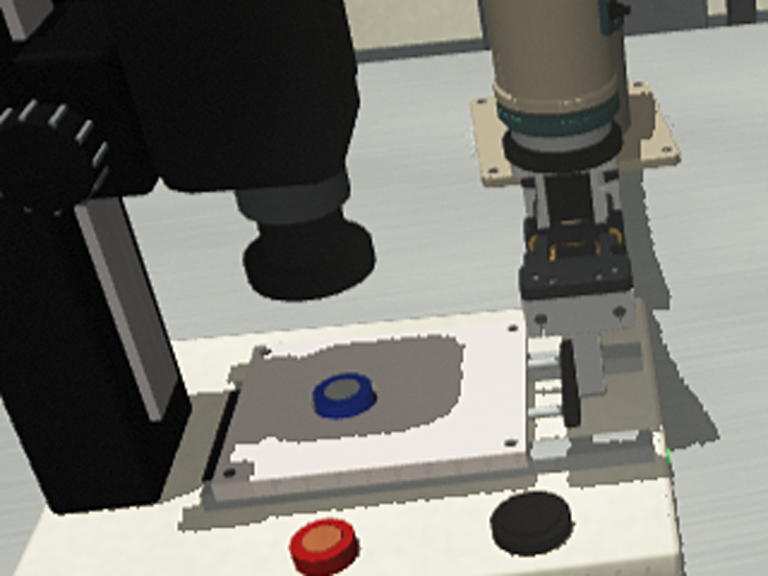

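Call:
{"op": "servo_tool", "data": {
  "steps": [
    [-0.002, 0, 0, 0],
    [-0.004, 0, 0, 0],
    [-0.004, 0, 0, 0]
  ]
}}

```text
time_s: 11.0
eef_pos: [0.546, -0.0481, 0.0577]
tcp_rot: [0.739, 0.673, 0.004, -0.003]
force: [1.0, 18.5, 4.2]
grip_width: 0.0242
```

Call:
{"op": "servo_tool", "data": {
  "steps": [
    [0.006, 0, 0, 0],
    [0.015, 0, 0, 0],
    [0.03, 0, 0, 0],
    [0.045, 0, -0.01, 0],
    [0.06, 0, -0.03, 0],
    [0.08, 0, -0.05, 0],
    [0.1, 0, -0.07, 0],
    [0.1, 0, -0.07, 0]
  ]
}}

```text
time_s: 11.67
eef_pos: [0.5573, 0.0482, 0.1315]
tcp_rot: [0.739, 0.673, 0.004, 0.001]
force: [0.6, 0.2, 0.3]
grip_width: 0.0239
```

Call:
{"op": "servo_tool", "data": {
  "steps": [
    [0, 0, 0, 0],
    [0, 0, 0, 0],
    [0, 0, 0, 0],
    [0, 0, 0, 0]
  ]
}}

```text
time_s: 12.0
eef_pos: [0.5537, 0.0412, 0.1264]
tcp_rot: [0.742, 0.671, -0.001, -0.0]
force: [-0.3, 0.2, -0.7]
grip_width: 0.024
```

```bash
python3 -c "
from h import *
go(.559,.1,.15,84.4)
for a,b in [(.5285,-.213)]: pass
r=np.array([.5437,-.0587])-.162*np.array([.098,.995]);print(r,pj('scene',[*r,.073]))
crop('scene',0,100,320,240,2.4,'pics/s13.png')
im=cams.get_image('scene');cv2.imwrite('pics/s13b.png',cv2.resize(im[245:290,115:175],None,fx=12,fy=12,interpolation=cv2.INTER_CUBIC))
cv2.imwrite('pics/t13.png',cams.get_image('top'))"
```

```text
t 12.0 pos [0.5537 0.0412 0.1264] yaw 84.3 F [-0.35  0.25 -0.66] w 0.024 -> shift [ 0.059  -0.0006 -0.0237] turn -0.0024
[ 0.527824 -0.21989 ] [141.20268735 261.97462491]
```

View pics/s13.png

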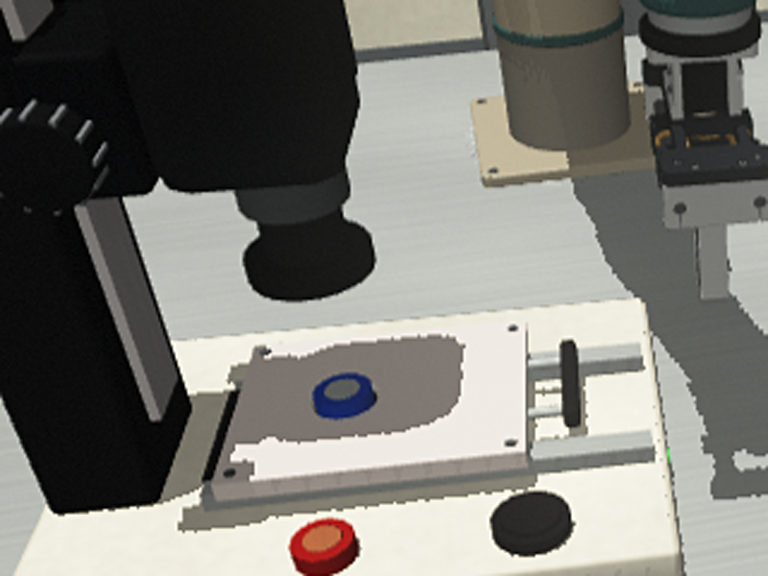

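View pics/s13b.png

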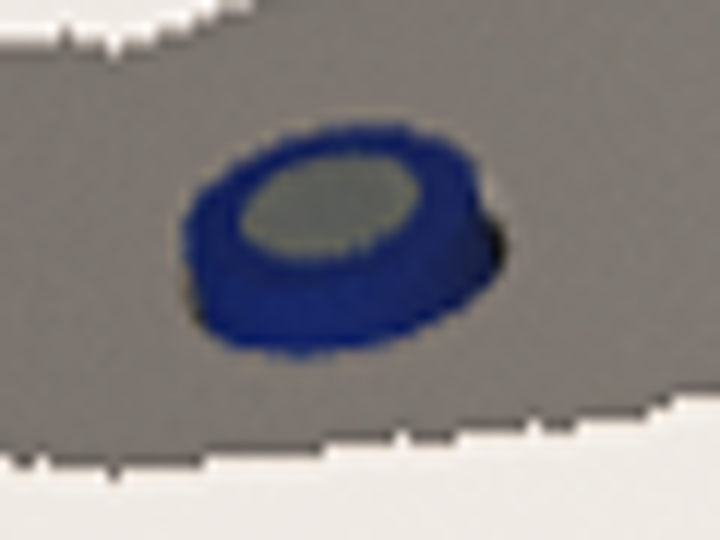

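View pics/t13.png

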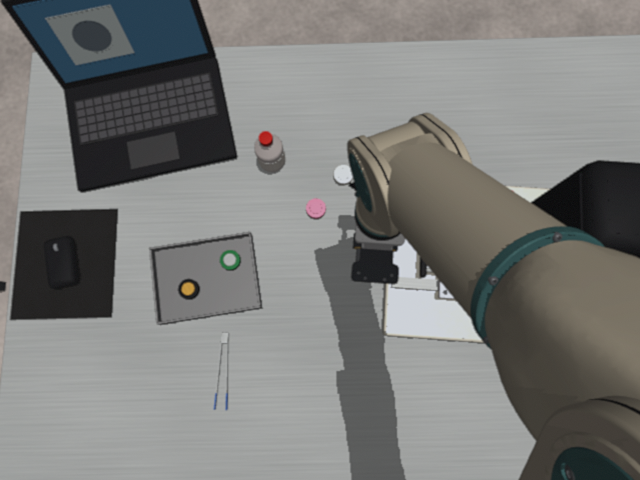

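```bash
python3 -c "
from rig import order
print(order.finish_job())"
```

```text
the job is handed in; nothing more can be done
None
```

The blue specimen is in the recess and the stage is pushed all the way in, and I have handed the job in at about 12 s of the 48 s allowed. The hand-in itself gives no verdict.

- **Specimen:** I set the fingertips about 24 mm apart and cradled the specimen by its side, about 4 mm above the plate. I slid it into the recess that way and never touched the polished face. Afterwards the scene picture matched the outline of a specimen lying level with its top 9 mm above the plate. It still looked seated and level after the stage was in.
- **Stage:** I pushed on the black bar with about 4–5.5 N until it stopped. It then did not move while the force rose to 18.5 N, so I took that as the end stop.
- **Clearance:** I backed the hand off. The last reading showed no contact force, only noise below 1 N.
- **Other objects:** The red mount, lens cap, tray with its two mounts, tweezers and bottle look unmoved in the final pictures.

One check disagreed slightly. The stage stopped about 2.5 mm short of where I predicted from the pictures, and the specimen in the image is about 1.3 pixels off in the same direction. That is about what the roughly 2 mm calibration error and my reading of the base edge would give, so I relied on the hard stop.

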